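# Proof-pull a bottle closure on the spring gauge and hold the load

### The arm

A 6-joint arm with a two-finger parallel gripper is mounted at the origin on the work surface; the furniture and walls round the work are solid. World frame = base frame: x ahead of the robot, y to its left, z up, the work surface at z = 0. Lengths are in mm, angles in rad, forces in N, time in s.
With the tool pointing down it reaches from about 275 to 875 mm from the base axis. Payload 12.5 kg.
Tool frame: the origin (TCP) lies midway between the tips of the shut fingers; the grasp point (between the pads) lies manip.tcp_to_grasp behind it (manip.tcp_to_grasp is the distance from the TCP to the grasp point, in mm); y points along the fingers, x is the direction in which the jaws open and shut, and the axes are right-handed (so a half turn about y gives the same grasp; the last joint's range is limited). The gripper opens to 85 mm and grips with 20 to 120 N. Pads are 22 mm wide; open, the fingers measure 114 mm over their backs; the gripper's body (76 mm by 85 mm) begins 54 mm behind the grasp point. The pads swing forward as they close: fully open they stand 13 mm farther back than shut.
Start: joints at [-1.329, 0.351, 1.652, -0, 1.139, -0.085], TCP at [176.577, -520.869, 205.99] pointing down, gripper open.
Joint ranges: [-2.75, 2.75], [-0.79, 2.1], [0.01, 2.65], [-1.57, 4.71], [0.07, 3.14], [-2.87, 2.87]. Speed limits (rad/s): [2.22, 2.22, 2.79, 3.14, 3.14, 3.14].

### API

Orientations are given as a unit quaternion [w, x, y, z].
In Python, from bench import manip, optics, order gives the robot as it stands. The module is installed in compiled form; this text tells all that it offers.
- The arm moves only by the tool servo_tool, never from a script. Its argument "commands" is a list that holds one entry, the list of rows, each a list of 4 numbers: the shift along the world's x, y, z in m, then the turn about the world's z in degrees. A call has 1 to 20 rows; each row shifts and turns the commanded pose from where the row before left it; what a row does not reach is not made up. A row lasts 1/10 s, in which the tool goes at most 50 mm and 8.59 degrees, less where a joint would pass 70% of its speed; a pose out of reach is approached as far as the arm can. A call with a gripper value outside its range is refused whole. "jaw" is the closure, from 0 (fully open) to 1 (shut), set as the call begins (left out, the last holds). The fingers move at their own pace and stop on an object; "force" is the grip in N (left out, the last holds). Time passes only in rows, so rows that do not move let the fingers close. It gives the time, the measured TCP pose, the force and the opening at its end, in the units of the state.
- manip.get_state(): the state, without advancing time (a new reading comes with each control period).
- optics.capture(name): name is "side" or "top"; returns a dict with "img" (480x640x3 uint8, red, green, blue), "mtx" (3x3 intrinsics, pixels), "dist_coeffs" ([k1, k2, p1, p2, k3] as OpenCV has them; the pictures are not rectified), "origin" and "attitude" of the camera in the world. Camera axes: x right, y up, looking along -z (the intrinsics and any distortion apply to the point x, -y, -z); pixel columns grow to the right and rows downward; lengths in mm; the calibration is good to about 2 mm. A picture is of the moment at which its call begins. There is no depth.
- order.hand_in(): hands the job in, once; it reports no verdict.
The state is a dict: "t": time; "qpos": joint angles; "joint_velocities": joint speeds; "effort": joint torques, N m; "ee_pos": TCP position; "eef_rot": TCP orientation; "force": force on the tool from outside, world axes, zero at the start; "wrist_torque": the same for the moment, N m; "width": finger opening in mm.
Only numpy, scipy, OpenCV 4.12 (cv2) and the standard library are available. Lean on these libraries where they do the work, as an engineer would, in place of code of your own. Each camera call takes 0.05 s, during which the arm holds its last target.

### The job

Lay the bottle with the flanged white nozzle from the scale's pan into the nest of the blue pull-off tester, nozzle towards the bow handle, so that its neck drops into the claw behind the flange, and let go of it. Then grip the bow handle and draw it away from the nest until the bottle is under load and the red pointer of the spring gauge stands in the green band, at no time as far as the red zone. Finish with the handle still gripped and held there, not touching the bottle, and leave the other things on the table where they are.

Things in the scene. Friction and masses are not known exactly. Their poses are not given: they have to be found in the camera images.
- tester: Closure pull-off tester fixed to the table: blue base plate 286 x 84 mm, top 14 mm up. Origin on the table under the nest; x = pull direction (nest to handle), z up. Plate spans x -48 to 238. Two steel stops at x 48 to 57, |y| 18 to 33, 60 mm high, hold the bottle's shoulder against the pull; between them the claw, then gauge and bow handle.
- nest (a point): Point 34 mm above the table, x = y = 0 of the tester: the laid bottle's origin belongs here (5 mm either way along x will do), bottle x along tester x. Two white saddles at x = +-34 mm (12 thick) carry it at this height between horns 56 mm apart, splayed above, 55 mm high. Between the saddles 56 mm are free for the fingers down to 16 mm above the table (a 24 mm wide bar in the middle).
- sample_bottle: Loose gold oval bottle (about 0.1 kg) lying on its flat side on the scale's round pan (129 mm, its top 75 mm up). Origin under the middle of its 85 x 52 x 26 mm body; x = towards the nozzle, z up, axis 13 mm above the origin. Body from x -42 to 43 (shoulder), neck 16 mm thick from 43 to 60, flange 26 mm across at 60 to 65, tip at 74. Take it by the 52 mm width.
- flange (a point): Centre of the white flange of that bottle's nozzle, 62.5 mm ahead of the bottle's origin and 13 mm above it.
- claw: Dark steel fork that slides along the tester's x, 5 mm thick, slot 21 mm wide, open at the top (63 mm above the table), slot floor 36 mm above the table. At rest its middle is 52.5 mm from the nest along x, so it drops between shoulder and flange. It moves about 10 mm with the handle (under 1 N) before it has drawn flange and shoulder tight; empty, 30 mm. Its origin is only a reference, 92 mm along x from the tester's.
- gauge (a joint): Stretch of the gauge's spring, m: 0 at rest, 0.050 at its stop; grows as the handle is drawn out once the claw is held by the bottle. Pull = 1.5 N + 300 N/m x stretch, so 10.5 N at mid band. Green band 0.026 to 0.034, red zone from 0.042. It springs back if let go.
- pull_handle: Bow handle across the rear of the gauge, moving with the gauge housing; its frame is only a reference (92 mm along x from the tester's origin at rest).
- grip_bar (a point): Middle of the handle's horizontal grip bar: black, 13 mm thick, along the tester's y, 60 mm between two uprights, 99 mm above the table, 180 mm from the nest along x at rest; 25 mm clear below the bar. Pinch it from above, fingers before and behind it.
- pointer (a point): Tip of the red pointer, which moves with the claw, just above the gauge's white scale plate (66 mm above the table).
- band (a point): Middle of the green band on the gauge's scale plate, which moves with the handle; the pointer stands over it at a stretch of 0.030 and then has the same x in the tester's frame. Ticks every 5 mm from zero.
- stock_bottle_0: One of three loose upright gold bottles with a plain nozzle, 26 x 52 x 97 mm, behind the bottle group. Leave it. Origin under its middle.
- stock_bottle_1: One of three loose upright gold bottles with a plain nozzle, 26 x 52 x 97 mm, behind the bottle group. Leave it. Origin under its middle.
- stock_bottle_2: One of three loose upright gold bottles with a plain nozzle, 26 x 52 x 97 mm, behind the bottle group. Leave it. Origin under its middle.
- tape_roll: Loose roll of packing tape lying flat, 103 mm across, 48 mm high. Leave it.
- dosing_cup: Loose white dosing cup, 58 mm across, 61 mm high, behind the scale. Leave it.
- ferrule: Loose steel ferrule, 50 mm across, 30 mm high. Leave it.
- seal_ring: Loose white seal ring lying flat, 43 mm across, 8 mm high. Leave it.

How it is judged:
By the outcome, as a careful person would: the job done as asked, in the order asked, and still so for the second after the job is handed in, while the arm keeps its last pose, push and grip.
It also fails if it takes over 54 s, if anything falls off the work surface, if the arm or the gripper's body presses on something with over 40 N, if the wrist force passes 120 N, or if a joint passes its speed limit or range.

## Working session

There is one attempt and no reset: what is moved stays moved. The work goes in short steps, Python scripts to look and compute and a tool call to move; the robot and the scene stay as the last step left them, time stands still between calls to the robot, and variables do not carry over. Pictures are saved under pics/ and viewed, and the job is handed in when it is done.

Besides the shell and the picture viewer there is one more tool, called after "Emit:" as name([rows], argument=value, ...), one row to a line, values as JSON. servo_tool: Moves the arm, as the interface text tells. Its arguments: {"type":"object","properties":{"commands":{"type":"array"},"jaw":{"type":"number"},"force":{"type":"number"}},"required":["commands"]}

```bash
mkdir -p pics
python3 - <<'E'
from bench import manip, optics, order
import cv2, pickle
print(manip.get_state(), manip.tcp_to_grasp)
for n in ("side","top"):
    c=optics.capture(n); pickle.dump(c,open(f"{n}0.pkl","wb"))
    cv2.imwrite(f"pics/{n}0.png",c["img"][:,:,::-1])
    print({k:v for k,v in c.items() if k!="img"})
E
```

```text
{'t': 0.0, 'qpos': array([-1.32861517e+00,  3.51274989e-01,  1.65242391e+00,  5.08242794e-05,
        1.13909308e+00, -8.46001145e-02]), 'joint_velocities': array([ 0.00015938, -0.00120105, -0.00175584,  0.00195584,  0.00067769,
       -0.0012539 ]), 'effort': array([ 1.38690822e-03, -5.06103730e+01, -2.91402429e+01, -4.15609691e-05,
        4.47129220e-03, -3.65387336e-05]), 'ee_pos': array([ 176.49846127, -520.53199721,  205.43728358]), 'eef_rot': array([ 0.57495624, -0.57438081,  0.41232636, -0.41170254]), 'force': array([-0.37550834,  0.0437408 , -0.07656   ]), 'wrist_torque': array([-0.00431427,  0.03389677,  0.02528501]), 'width': 85.092135542497} 18.700000000000003
{'mtx': array([[507.28972401,   0.        , 319.38572968],
       [  0.        , 507.28972401, 239.489652  ],
       [  0.        ,   0.        ,   1.        ]]), 'dist_coeffs': array([-0.07745472,  0.        ,  0.        ,  0.        ,  0.        ]), 'origin': array([779.61940751, 771.904136  , 843.51396544]), 'attitude': array([0.11356238, 0.04716018, 0.39692194, 0.90957819])}
{'mtx': array([[567.60685688,   0.        , 316.64559469],
       [  0.        , 567.60685688, 237.95862756],
       [  0.        ,   0.        ,   1.        ]]), 'dist_coeffs': array([-0.05778842,  0.        ,  0.        ,  0.        ,  0.        ]), 'origin': array([ 438.01997631,  -31.5596809 , 1229.46627875]), 'attitude': array([-0.69766582, -0.04994432,  0.03386709,  0.71387743])}
```

View pics/side0.png

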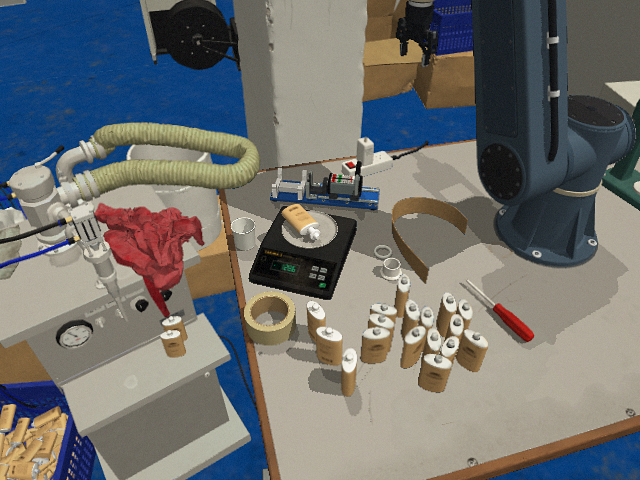

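View pics/top0.png

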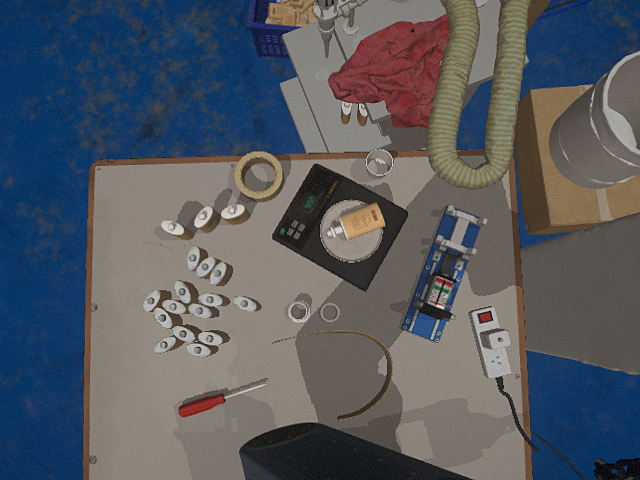

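The side view shows the tester at about (325,190) and the bottle on the scale at (300,222), nozzle pointing toward the side camera. In the top view the bottle runs from (383,215) to its nozzle at (330,231). The tester runs from the nest at (462,225) to the handle end at (428,315). I'll enlarge these areas.

```bash
cat > h.py <<'E'
import numpy as np, cv2
from scipy.spatial.transform import Rotation as R
def rot(c):
    w,x,y,z=c["attitude"]; return R.from_quat([x,y,z,w]).as_matrix()
def ray(c,uv):
    p=cv2.undistortPoints(np.array([[uv]],float),c["mtx"],c["dist_coeffs"])[0,0]
    return rot(c)@np.array([p[0],-p[1],-1.])
def at_z(c,uv,z):
    d=ray(c,uv); o=c["origin"]; return o+d*(z-o[2])/d[2]
def proj(c,P):
    P=np.atleast_2d(np.array(P,float)); q=(P-c["origin"])@rot(c); q=q*[1,-1,-1]
    return cv2.projectPoints(q,np.zeros(3),np.zeros(3),c["mtx"],c["dist_coeffs"])[0][:,0]
def crop(c,x0,y0,x1,y1,s,fn):
    im=cv2.resize(c["img"][y0:y1,x0:x1],None,fx=s,fy=s,interpolation=cv2.INTER_CUBIC)
    for u in range((x0//10+1)*10,x1,10):
        cv2.line(im,((u-x0)*s,0),((u-x0)*s,6 if u%50 else 16),(255,255,0),1)
        if u%20==0: cv2.putText(im,str(u),((u-x0)*s-10,18),0,.35,(255,255,0),1)
    for v in range((y0//10+1)*10,y1,10):
        cv2.line(im,(0,(v-y0)*s),(6,(v-y0)*s),(255,255,0),1)
        if v%20==0: cv2.putText(im,str(v),(8,(v-y0)*s+4),0,.35,(255,255,0),1)
    cv2.imwrite(fn,im[:,:,::-1])
E
python3 - <<'E'
import pickle; from h import *
t=pickle.load(open("top0.pkl","rb")); s=pickle.load(open("side0.pkl","rb"))
crop(t,310,190,410,270,8,"pics/t_b.png"); crop(t,395,195,495,345,4,"pics/t_t.png"); crop(s,260,160,390,250,6,"pics/s_t.png")
E
```

```text
(no output)
```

View pics/t_b.png

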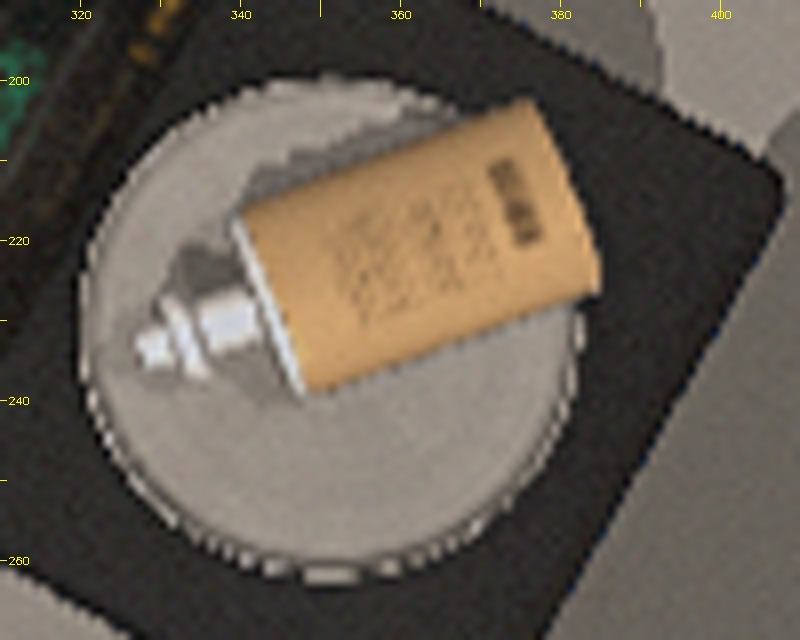

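View pics/t_t.png

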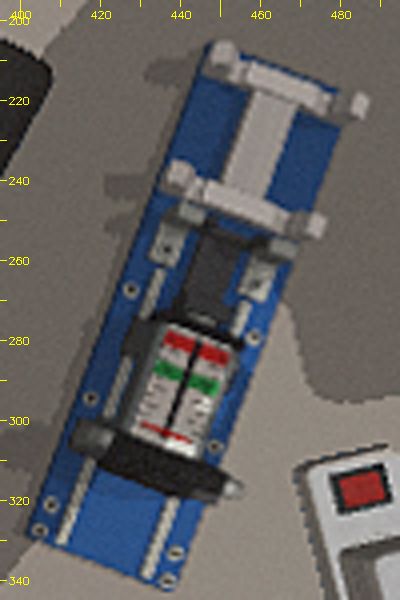

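View pics/s_t.png

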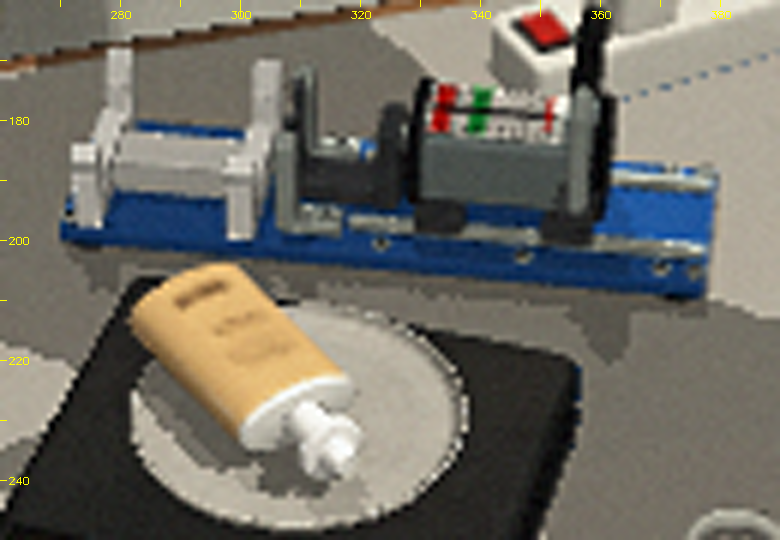

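```bash
cat > fit.py <<'E'
import pickle; from h import *
from scipy.optimize import least_squares
t=pickle.load(open("top0.pkl","rb")); s=pickle.load(open("side0.pkl","rb"))
def tf(p,L):
    x,y,a=p; c,s_=np.cos(a),np.sin(a); L=np.atleast_2d(np.array(L,float))
    return np.c_[x+c*L[:,0]-s_*L[:,1], y+s_*L[:,0]+c*L[:,1], L[:,2]]
def fit(obs,p0):
    def f(p):
        return np.concatenate([(proj(c,tf(p,[l]))-uv).ravel() for c,l,uv in obs])
    r=least_squares(f,p0,x_scale=[10,10,.1],loss='soft_l1'); print(r.x,np.degrees(r.x[2]),'\n',r.fun.reshape(-1,2).round(1).tolist()); return r.x
T=fit([(t,[-48,-42,14],[446.7,205.5]),(t,[238,-42,14],[401.3,329]),(t,[238,42,14],[438.5,342.5]),
  (s,[-48,-42,14],[270.3,197]),(s,[238,-42,14],[377.7,207.3])],[500,-250,-2.9])
B=fit([(t,[43,-26,88],[340.5,216.5]),(t,[43,26,88],[347.5,239.5]),(t,[-42,-26,88],[376.5,202.5]),(t,[-42,26,88],[385,226.5]),(t,[62.5,0,88],[333.5,232.5]),(t,[74,0,88],[327.5,234]),
 (s,[62.5,0,88],[260+328/6,160+440/6])],[600,-100,1.8])
if __name__=="__main__":
    for nm,c,a in (("t",t,(395,195,495,345,4)),("s",s,(260,160,390,250,6))):
        c=dict(c); im=c["img"].copy(); c["img"]=im
        fn=f"pics/ov_{nm}.png"; crop(c,*a,fn); im=cv2.imread(fn)
        P=tf(T,[[0,-30,14],[-34,-34,55],[-34,34,55],[34,-34,55],[34,34,55],[180,-30,99],[180,30,99],[180,0,99],[52.5,-10.5,63],[52.5,10.5,63],[52.5,-25,60],[52.5,25,60]])
        for q in proj(c,np.r_[P,tf(B,[[0,0,101],[62.5,0,88]])]): cv2.circle(im,(int((q[0]-a[0]+.0)*a[4]),int((q[1]-a[1])*a[4])),4,(0,0,255),1)
        cv2.imwrite(fn,im)
E
python3 fit.py
```

```text
[ 589.8202979  -309.44562231   -3.53290689] -202.42065399361402 
 [[0.0, -1.4], [-0.2, -0.4], [-0.1, 0.5], [0.1, -0.3], [0.9, -1.1]]
[ 606.2683898  -100.23653667    1.89476873] 108.56225123356865 
 [[-2.6, -0.0], [-0.8, 0.9], [0.6, -0.1], [1.1, -0.3], [-0.2, -0.8], [0.4, -0.4], [1.3, -0.5]]
```

View pics/ov_t.png

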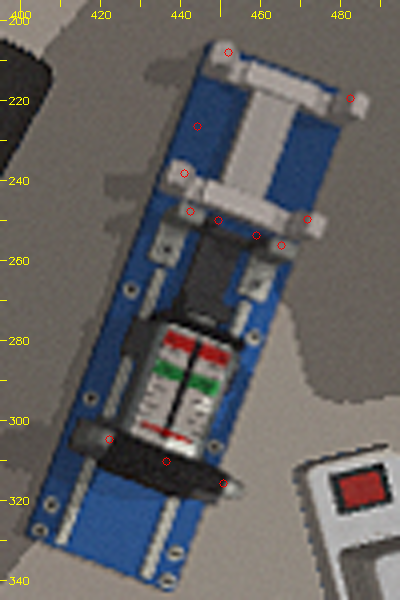

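View pics/ov_s.png

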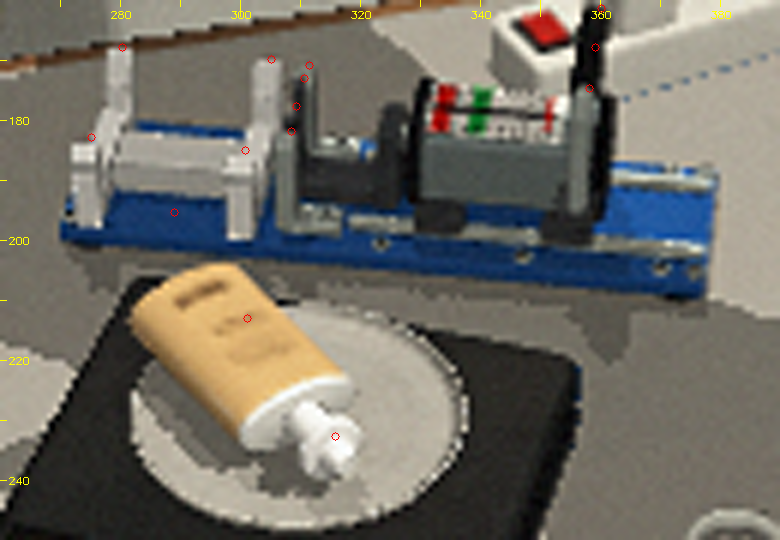

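Run:
```python
from fit import *
from bench import manip
st=manip.get_state(); w,x,y,z=st["eef_rot"]; M=R.from_quat([x,y,z,w]).as_matrix(); print(M.round(3))
print("toolx",np.degrees(np.arctan2(M[1,0],M[0,0])), "q1",np.degrees(st["qpos"][[0,5]]))
print("bottle axis pts", [at_z(t,p,88) for p in ([380.75,214.5],[344,228],[333.5,232.5],[327.5,234])])
# hose
for a,b in (((475,186),(258,165)),((440,160),(258,150))):
    d1,d2=ray(t,a),ray(s,b); A=np.c_[d1,-d2]; k=np.linalg.lstsq(A,s["origin"]-t["origin"],rcond=None)[0]
    print("hose",t["origin"]+d1*k[0],s["origin"]+d2*k[1])
print("grip",tf(T,[180,0,99]),"nest",tf(T,[0,0,34]), np.degrees(T[2])%360)
print("direction", np.cos(T[2]),np.sin(T[2]))
```

```text
[ 589.8202979  -309.44562231   -3.53290689] -202.42065399361402 
 [[0.0, -1.4], [-0.2, -0.4], [-0.1, 0.5], [0.1, -0.3], [0.9, -1.1]]
[ 606.2683898  -100.23653667    1.89476873] 108.56225123356865 
 [[-2.6, -0.0], [-0.8, 0.9], [0.6, -0.1], [1.1, -0.3], [-0.2, -0.8], [0.4, -0.4], [1.3, -0.5]]
[[ 0.321 -0.     0.947]
 [-0.947  0.001  0.321]
 [-0.001 -1.     0.   ]]
toolx -71.27555723297577 q1 [-76.1224107   -4.84710406]
bottle axis pts [array([ 619.16056337, -138.31479347,   88.        ]), array([593.32876429, -62.93882747,  88.        ]), array([584.65452919, -41.42724944,  88.        ]), array([581.88984575, -29.19888785,  88.        ])]
hose [ 672.76095802 -332.26685038   91.09852822] [ 670.11114921 -331.49099466   90.34716813]
hose [ 699.38671721 -240.09567123  206.16285753] [ 676.36845368 -233.03632814  198.84505182]
grip [[ 423.42674896 -240.79296853   99.        ]] nest [[ 589.8202979  -309.44562231   34.        ]] 157.57934600638598
direction -0.924408605222246 0.38140363211571765
```

Run:
```python
from fit import *
for a,b in (((474,168),(247,160)),((455,155),(225,178)),((495,165),(235,146)),((453,100),(170,178)),((508,100),(170,140))):
    d1,d2=ray(t,a),ray(s,b); A=np.c_[d1,-d2]; k=np.linalg.lstsq(A,s["origin"]-t["origin"],rcond=None)[0]
    print("hose",(t["origin"]+d1*k[0]).round(),(s["origin"]+d2*k[1]).round())
crop(t,400,100,560,220,5,"pics/hose_t.png")
```

```text
[ 589.8202979  -309.44562231   -3.53290689] -202.42065399361402 
 [[0.0, -1.4], [-0.2, -0.4], [-0.1, 0.5], [0.1, -0.3], [0.9, -1.1]]
[ 606.2683898  -100.23653667    1.89476873] 108.56225123356865 
 [[-2.6, -0.0], [-0.8, 0.9], [0.6, -0.1], [1.1, -0.3], [-0.2, -0.8], [0.4, -0.4], [1.3, -0.5]]
hose [ 704. -325.  118.] [ 698. -324.  116.]
hose [ 741. -297.   80.] [ 760. -302.   86.]
hose [ 706. -364.  130.] [ 721. -368.  134.]
hose [ 855. -296.   95.] [ 893. -303.  110.]
hose [ 836. -396.  139.] [ 881. -403.  157.]
```

View pics/hose_t.png

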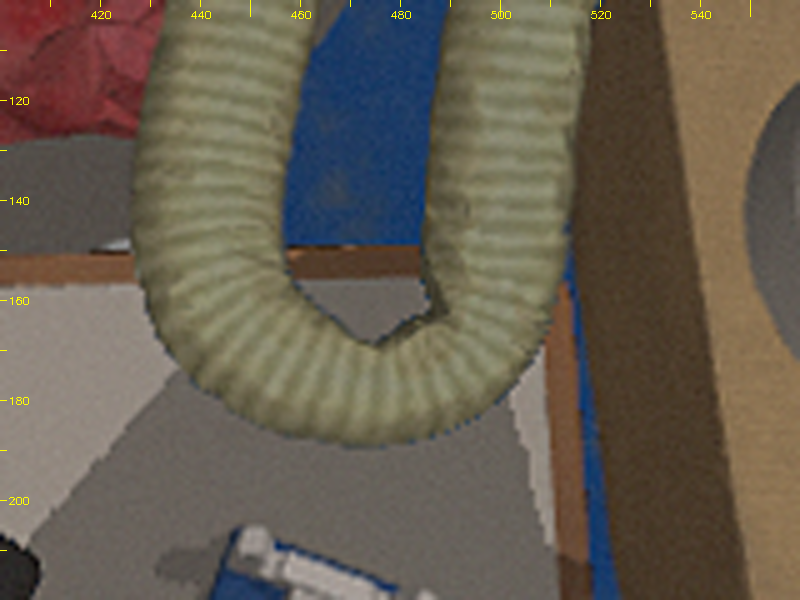

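Run:
```python
from fit import *
print(proj(t,[[176,-520,205],[176,-520,330]]),proj(s,[[176,-520,205]]))
for p in ((525,245),(528,365),(600,370)): print(at_z(t,p,0).round(),at_z(t,p,-700).round())
for p in ((245,165),(365,160)): print(at_z(s,p,0).round())
```

```text
[ 589.8202979  -309.44562231   -3.53290689] -202.42065399361402 
 [[0.0, -1.4], [-0.2, -0.4], [-0.1, 0.5], [0.1, -0.3], [0.9, -1.1]]
[ 606.2683898  -100.23653667    1.89476873] 108.56225123356865 
 [[-2.6, -0.0], [-0.8, 0.9], [0.6, -0.1], [1.1, -0.3], [-0.2, -0.8], [0.4, -0.4], [1.3, -0.5]]
[[610.89634435 447.4968858 ]
 [649.56018342 466.88265299]] [[413.15459286  72.58780789]]
[ 558. -458.    0.] [ 627. -701. -700.]
[ 301. -449.    0.] [ 224. -687. -700.]
[ 286. -604.    0.] [ 200. -930. -700.]
[ 694. -474.    0.]
[ 347. -410.    0.]
```

Emit:
servo_tool([
  [[0.01, 0.035, 0, 8], [0.01, 0.035, 0, 8], [0.01, 0.035, 0, 8], [0.01, 0.035, 0, 8], [0.01, 0.035, 0, 8], [0.01, 0.035, 0, 8], [0.0369, 0.0211, 0, 4.23], [0.0369, 0.0211, 0, 4.23], [0.0369, 0.0211, 0, 4.23], [0.0369, 0.0211, 0, 4.23], [0.0369, 0.0211, 0, 4.23], [0.0369, 0.0211, 0, 4.23], [0.0369, 0.0211, 0, 4.23], [0.0369, 0.0211, 0, 4.23], [0.0369, 0.0211, 0, 4.23], [0.0369, 0.0211, 0, 4.23], [0, 0, 0, 0], [0, 0, 0, 0]],
], jaw=0, force=40)

```text
t: 1.9
ee_pos: [605.5, -99.4, 205.1]
eef_rot: [0.698, -0.697, -0.117, 0.118]
force: [0.1, 0.4, -0.6]
width: 85.4
```

Emit:
servo_tool([
  [[0, 0, -0.03, 0], [0, 0, -0.03, 0], [0, 0, -0.03, 0], [0, 0, -0.02, 0], [0, 0, 0, 0]],
])

```text
t: 2.4
ee_pos: [603.1, -100.3, 93.5]
eef_rot: [0.698, -0.697, -0.115, 0.118]
force: [-0.1, -0.0, 1.1]
width: 85.4
```

```bash
cat > snap.py <<'E'
import sys; from h import *; from bench import optics
n=sys.argv[1]; a=list(map(int,sys.argv[2:7])); c=optics.capture(n); crop(c,*a,"pics/"+sys.argv[7])
import pickle; pickle.dump(c,open("last_"+n+".pkl","wb"))
E
python3 snap.py side 240 150 370 250 6 s1.png
```

```text
(no output)
```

View pics/s1.png

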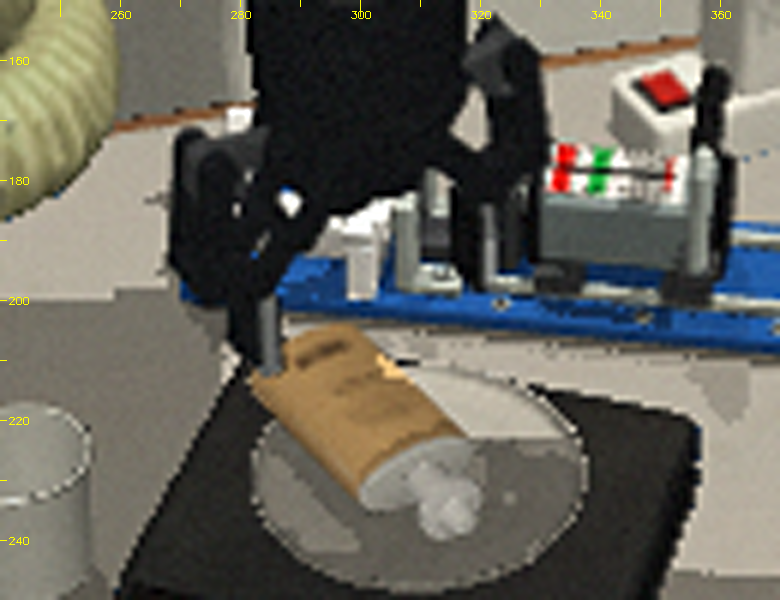

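The side view shows the fingers at about (284,212) and (320,195), either side of the bottle body, so it is centred. Next I go down and close.

Emit:
servo_tool([
  [[0, 0, -0.01, 0], [0, 0, -0.01, 0], [0, 0, 0, 0], [0, 0, 0, 0]],
])

```text
t: 2.85
ee_pos: [605.6, -99.9, 76.1]
eef_rot: [-0.697, 0.697, 0.117, -0.117]
force: [-0.7, 0.8, 0.7]
width: 85.2
```

Emit:
servo_tool([
  [[0, 0, 0, 0], [0, 0, 0, 0], [0, 0, 0, 0], [0, 0, 0, 0], [0, 0, 0, 0], [0, 0, 0, 0], [0, 0, 0, 0], [0, 0, 0, 0]],
], jaw=1, force=40)

```text
t: 3.65
ee_pos: [605.6, -99.9, 76.0]
eef_rot: [0.697, -0.697, -0.117, 0.117]
force: [-1.0, 0.0, 0.9]
width: -0.1
```

```bash
python3 snap.py side 240 150 370 250 6 s2.png
```

```text
(no output)
```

View pics/s2.png

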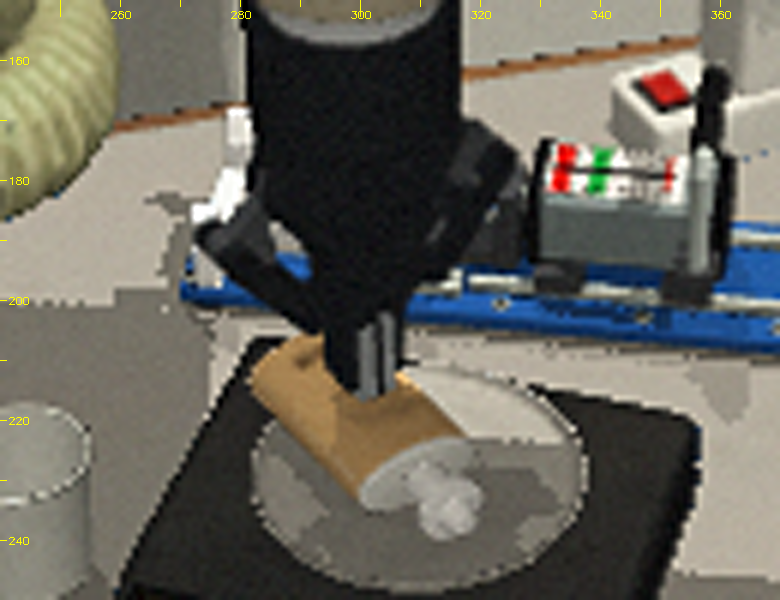

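Run:
```python
import pickle; from h import *
s=pickle.load(open("last_side.pkl","rb"));print(proj(s,[[605.6,-99.9,z] for z in (76,88,101,110)]))
from bench import optics,manip
t=optics.capture("top"); crop(t,300,180,420,270,6,"pics/t2.png"); print(proj(t,[[605.6,-99.9,z] for z in (76,101)])); print(manip.get_state())
```

```text
[[301.81399791 221.48622601]
 [301.6689192  217.53244792]
 [301.50964894 213.18689311]
 [301.39808421 210.13980259]]
[[361.72410873 222.42369504]
 [362.40600712 220.61500767]]
{'t': 3.75, 'qpos': array([-2.39280921e-01,  6.16298219e-01,  1.58258451e+00, -3.69047175e-05,
        9.42752647e-01, -5.71317120e-01]), 'joint_velocities': array([ 6.65138892e-05,  1.11155687e-04,  1.41676547e-04,  6.20344653e-04,
       -2.12867849e-04, -7.29860893e-04]), 'effort': array([ 4.79168875e-05, -6.13746428e+01, -2.53121853e+01, -1.29023233e-04,
        7.84706899e-04, -2.38305802e-05]), 'ee_pos': array([605.57038132, -99.87695627,  75.96566636]), 'eef_rot': array([-0.69737949,  0.69738698,  0.11684352, -0.11687961]), 'force': array([ 0.43180069,  0.44544521, -0.78896185]), 'wrist_torque': array([ 0.03822501,  0.02748015, -0.0441391 ]), 'width': -0.1107711842984979}
```

View pics/t2.png

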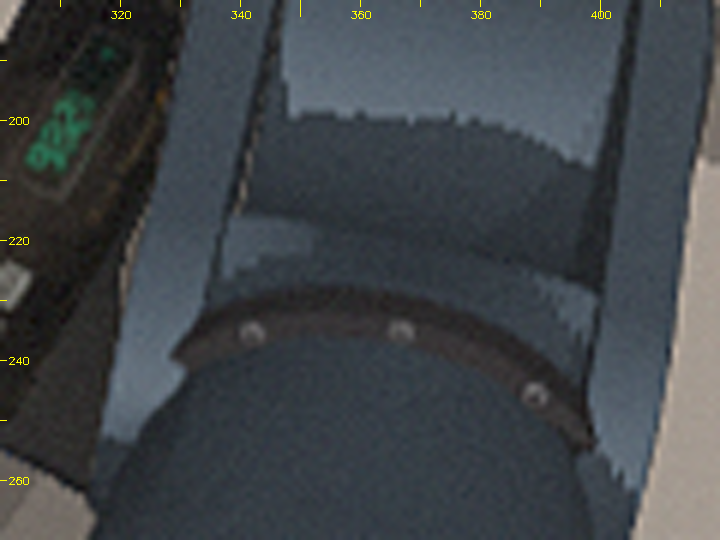

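Run:
```python
import pickle; from h import *
s=pickle.load(open("side0.pkl","rb")); crop(s,370,0,470,100,6,"pics/s0g.png")
a=np.radians(-71.3); d=np.array([np.cos(a),np.sin(a),0])
for z in (205,218,230): print(z,proj(s,[np.array([176.5,-520.5,z])+k*d for k in (-43,0,43)]).round(1).tolist())
```

```text
205 [[422.8, 78.0], [412.9, 72.5], [403.4, 67.2]]
218 [[423.4, 73.7], [413.4, 68.3], [403.8, 63.1]]
230 [[423.9, 69.8], [413.9, 64.4], [404.2, 59.2]]
```

View pics/s0g.png

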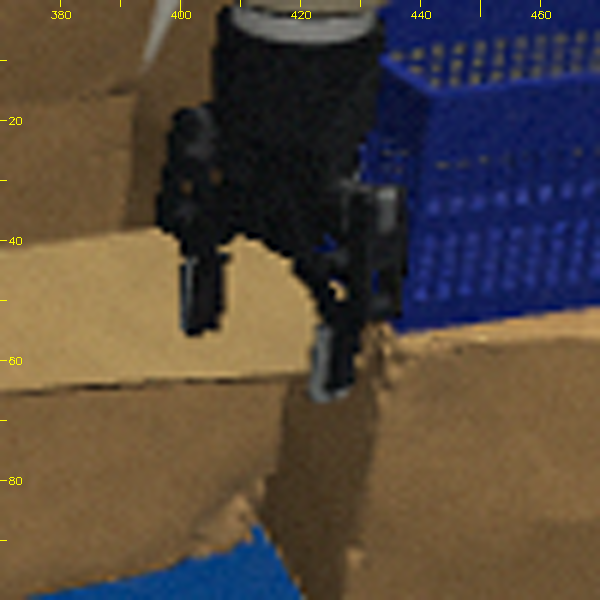

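Run:
```python
import pickle; from h import *
s=pickle.load(open("last_side.pkl","rb"))
a=np.radians(19); d=np.array([np.cos(a),np.sin(a),0]); n=np.array([-np.sin(a),np.cos(a),0])
o=np.array([605.6,-99.9,0])
for z in (76,90,95,100,105): print(z,proj(s,[o+[0,0,z]+11*n+k*d for k in (-5,0,5)]+[o+[0,0,z]-11*n]).round(1).tolist())
# s1: open, TCP ~ (603.1,-100.3,93.5..95)
o=np.array([605,-100,0])
for z in (108,115,120,130): print(z,proj(s,[o+[0,0,z]+11*n+k*d for k in (-43,43)]+[o+[0,0,z]-11*n+k*d for k in (-43,43)]).round(1).tolist())
```

```text
76 [[306.2, 223.3], [304.3, 224.1], [302.5, 224.9], [299.3, 218.9]]
90 [[306.0, 218.7], [304.2, 219.5], [302.3, 220.3], [299.1, 214.3]]
95 [[306.0, 217.0], [304.1, 217.8], [302.3, 218.6], [299.1, 212.6]]
100 [[305.9, 215.3], [304.1, 216.1], [302.2, 216.9], [299.0, 211.0]]
105 [[305.9, 213.7], [304.0, 214.4], [302.1, 215.2], [298.9, 209.3]]
108 [[320.2, 206.7], [287.8, 220.2], [315.0, 201.7], [282.8, 214.9]]
115 [[320.2, 204.3], [287.7, 217.8], [314.9, 199.3], [282.7, 212.5]]
120 [[320.2, 202.6], [287.6, 216.1], [314.9, 197.6], [282.6, 210.8]]
130 [[320.1, 199.2], [287.3, 212.6], [314.9, 194.2], [282.3, 207.3]]
```

The shut tips show at row 216.5 in the side view, which puts them about 25 mm above the reported TCP. The start picture gives the same offset: open tips at rows 55 and 66 mean z ≈ 242, where I expected 218. So the true tips sit about 25 mm higher than the stated TCP. The bottle has not moved. I'll open, go 24 mm lower and grip again.

Emit:
servo_tool([
  [[0, 0, 0.005, 0], [0, 0, 0, 0], [0, 0, 0, 0], [0, 0, 0, 0], [0, 0, 0, 0], [0, 0, 0, 0], [0, 0, 0, 0], [0, 0, 0, 0]],
], jaw=0)

```text
t: 4.55
ee_pos: [605.6, -99.9, 81.0]
eef_rot: [0.697, -0.697, -0.117, 0.117]
force: [-0.5, 0.0, -0.0]
width: 85.4
```

Emit:
servo_tool([
  [[0, 0, -0.01, 0], [0, 0, -0.01, 0], [0, 0, -0.009, 0], [0, 0, 0, 0], [0, 0, 0, 0]],
])

```text
t: 5.05
ee_pos: [605.4, -99.8, 51.6]
eef_rot: [0.697, -0.697, -0.117, 0.117]
force: [0.3, -0.0, 0.3]
width: 85.5
```

```bash
python3 snap.py side 240 150 370 250 6 s3.png
```

```text
(no output)
```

View pics/s3.png

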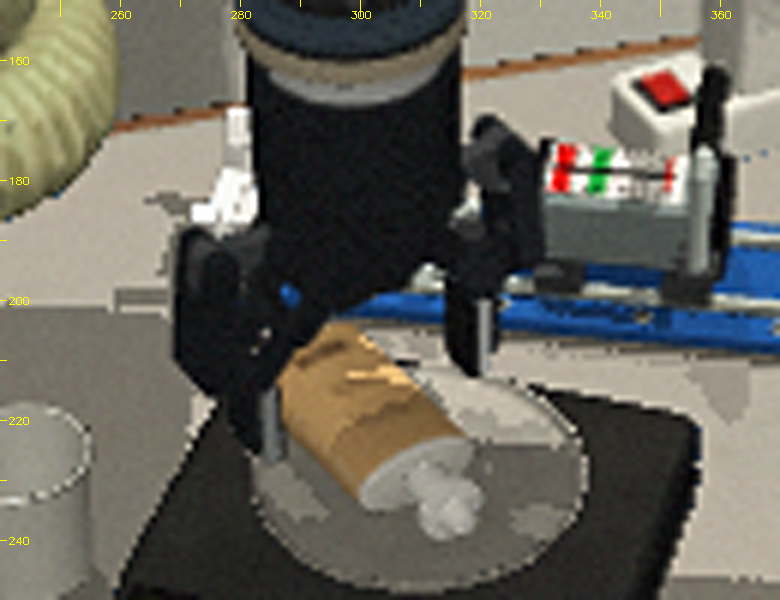

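The fingers now straddle the body, with tips at about (285,226) and (320,212), clear of the pan. Closing.

Emit:
servo_tool([
  [[0, 0, 0, 0], [0, 0, 0, 0], [0, 0, 0, 0], [0, 0, 0, 0], [0, 0, 0, 0], [0, 0, 0, 0], [0, 0, 0, 0]],
], jaw=1, force=40)

```text
t: 5.8
ee_pos: [605.9, -99.9, 52.7]
eef_rot: [-0.697, 0.698, 0.117, -0.117]
force: [-2.6, 0.2, 5.9]
width: 50.6
```

```bash
python3 snap.py side 240 150 370 250 6 s4.png
```

```text
(no output)
```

View pics/s4.png

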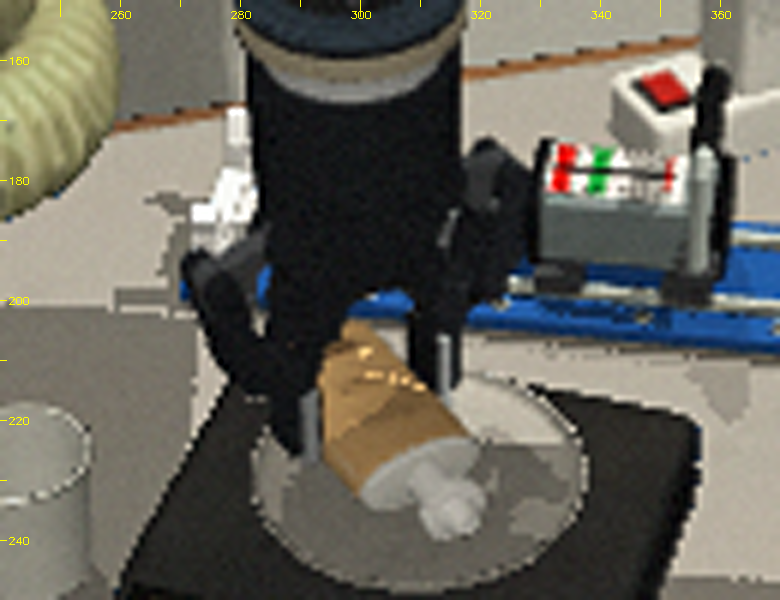

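Emit:
servo_tool([
  [[0, 0, 0.01, 0], [0, 0, 0.02, 0], [0, 0, 0.02, 0], [0, 0, 0.02, 0], [-0.002, -0.026, 0, 6], [-0.002, -0.026, 0, 6], [-0.002, -0.026, 0, 6], [-0.002, -0.026, 0, 6], [-0.002, -0.026, 0, 6], [-0.002, -0.026, 0, 6], [-0.002, -0.026, 0, 6], [-0.0017, -0.0274, 0, 6.6], [0, 0, 0, 0], [0, 0, 0, 0], [0, 0, 0, 0]],
])

```text
t: 7.35
ee_pos: [589.9, -308.5, 122.1]
eef_rot: [0.588, -0.588, -0.393, 0.393]
force: [-0.2, 0.1, -1.3]
width: 50.7
```

```bash
python3 snap.py side 250 120 380 220 6 s5.png;  python3 snap.py top 395 195 495 345 4 t5.png
```

```text
(no output)
```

View pics/s5.png

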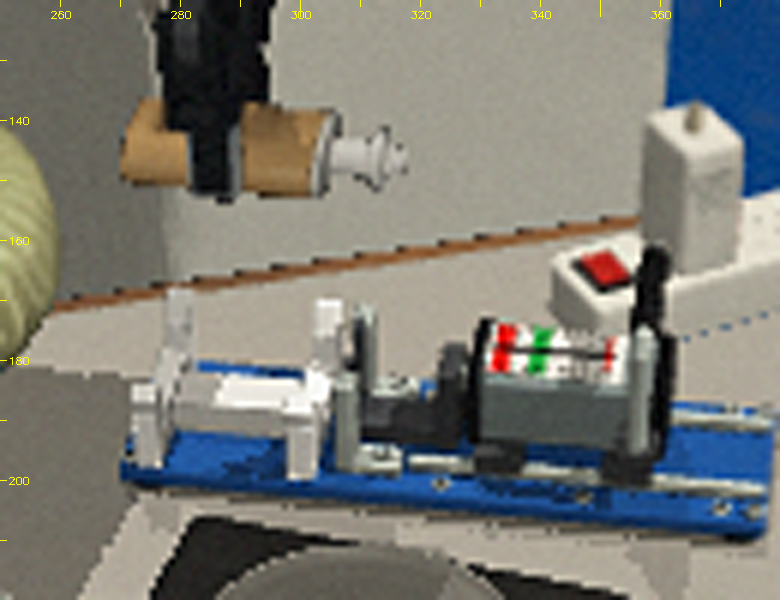

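View pics/t5.png

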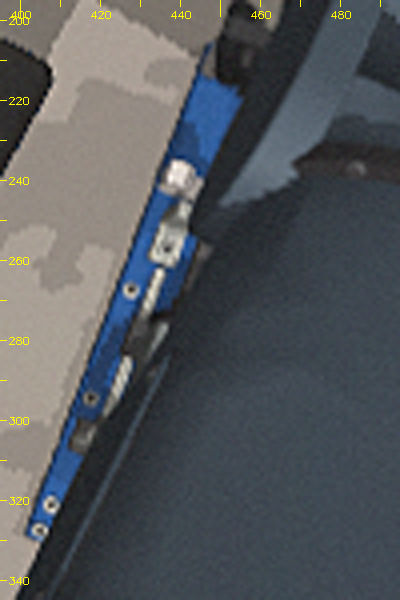

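```bash
python3 - <<'E'
from fit import *
N=T
for z in (140,145):
  for nm,l in (("flange",[62.5,0,z+13]),("tip",[74,0,z+13]),("flbot",[62.5,0,z]),("fltop",[62.5,0,z+26]),("shoulder near",[43,-26,z+13]),("shoulder far",[43,26,z+13]),("rear near",[-42,-26,z+13]),("shoulder top",[43,0,z+26]),("shoulder bot",[43,0,z])): print(z,nm,proj(s,tf(N,l)).round(1))
print("claw",proj(s,tf(N,[[52.5,-10.5,63],[52.5,10.5,63],[50,-15,63],[50,15,63]])).round(1).tolist())
E
python3 - <<'E'
import pickle; from h import *
s=pickle.load(open("last_side.pkl","rb")); crop(s,265,125,335,205,9,"pics/s5b.png")
E
```

```text
[ 589.8202979  -309.44562231   -3.53290689] -202.42065399361402 
 [[0.0, -1.4], [-0.2, -0.4], [-0.1, 0.5], [0.1, -0.3], [0.9, -1.1]]
[ 606.2683898  -100.23653667    1.89476873] 108.56225123356865 
 [[-2.6, -0.0], [-0.8, 0.9], [0.6, -0.1], [1.1, -0.3], [-0.2, -0.8], [0.4, -0.4], [1.3, -0.5]]
140 flange [[313.4 146.4]]
140 tip [[318.  146.7]]
140 flbot [[313.5 150.8]]
140 fltop [[313.3 141.9]]
140 shoulder near [[304.  151.5]]
140 shoulder far [[307.4 140.3]]
140 rear near [[270.3 148.9]]
140 shoulder top [[305.6 141.3]]
140 shoulder bot [[305.8 150.2]]
145 flange [[313.4 144.7]]
145 tip [[317.9 145. ]]
145 flbot [[313.4 149.1]]
145 fltop [[313.3 140.2]]
145 shoulder near [[303.9 149.7]]
145 shoulder far [[307.4 138.6]]
145 rear near [[270.2 147.2]]
145 shoulder top [[305.6 139.6]]
145 shoulder bot [[305.8 148.5]]
claw [[309.4, 177.8], [310.7, 173.1], [308.2, 178.7], [310.0, 172.1]]
```

View pics/s5b.png

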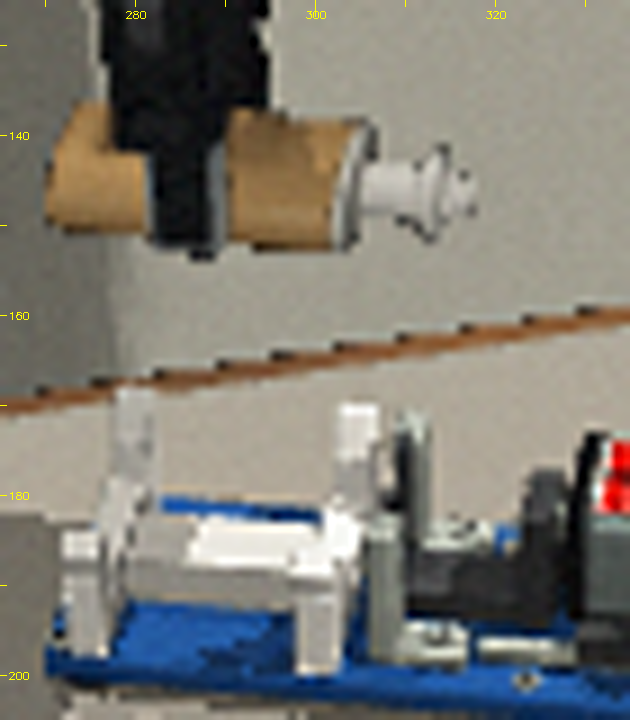

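The bottle hangs level, with the flange at about (313.5,146.5) and the tip at (318,146.5). Along x this matches the prediction. My crop scale has a half-pixel bias, so I'll refine the tester's lateral pose from larger crops.

```bash
sed -i 's/(u-x0)\*s/int((u-x0+.5)*s)/g; s/(v-y0)\*s/int((v-y0+.5)*s)/g' h.py
python3 - <<'E'
import pickle; from h import *
t=pickle.load(open("top0.pkl","rb"))
crop(t,430,200,495,265,9,"pics/ta.png"); crop(t,395,290,470,350,9,"pics/tb.png")
E
```

```text
(no output)
```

View pics/ta.png

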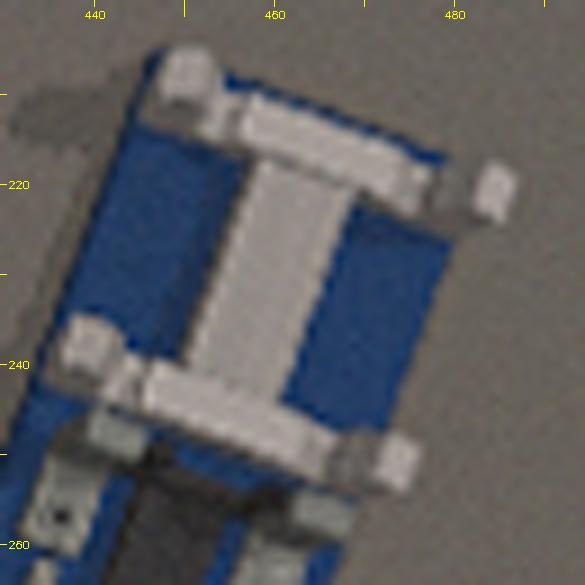

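View pics/tb.png

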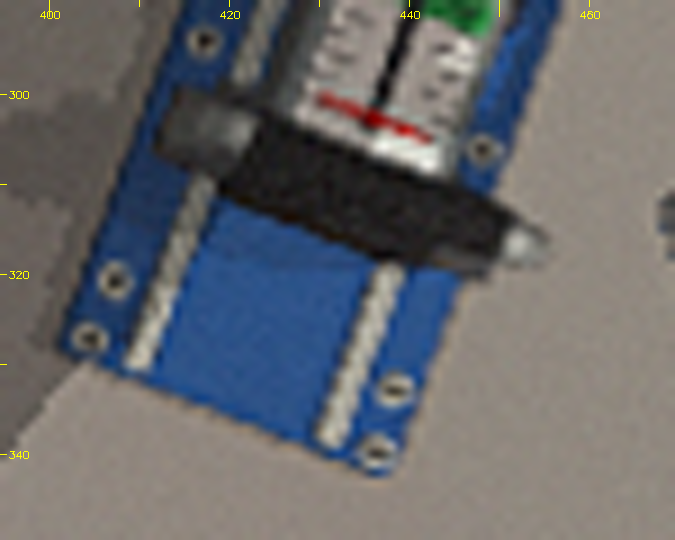

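```bash
cat > fit2.py <<'E'
from fit import *
def f(p,full=False):
    q=p[:3]; yh,xs,ys,xs2=p[3:7]
    L=[[-48,-42,14],[238,-42,14],[238,42,14],[-34,-yh,55],[-34,yh,55],[34,-yh,55],[34,yh,55],[52.5,-25.5,60],[52.5,25.5,60],[xs,-ys,15],[xs,ys,15],[xs2,-ys,15],[xs2,ys,15]]
    O=[[446.5,205.1],[401.2,328.4],[437.3,342.3],[450.4,207.8],[484.5,220.8],[440.1,237.6],[473.9,250.8],[442.6,247.5],[465.6,256.7],
       [404.5,327.3],[436.5,339.8],[407.3,320.7],[438.5,332.6]]
    r=proj(t,tf(q,L))-O
    return r if full else r.ravel()
r=least_squares(f,[589,-309,2.75,34,230,36,215],x_scale=[10,10,.1,5,5,5,5],loss='soft_l1')
T2=r.x[:3]
if __name__=="__main__":
    print(r.x.round(2),np.degrees(r.x[2])); print(f(r.x,True).round(1).tolist())
    J=np.linalg.inv(r.jac.T@r.jac); print("sig",np.sqrt(np.diag(J))*.5)
    d=T2[:2]-[589.8,-309.3]; a=T2[2]; print("along",d@[np.cos(a),np.sin(a)],"lat",d@[-np.sin(a),np.cos(a)])
E
python3 fit2.py | tail -8
```

```text
[[0.0, -1.4], [-0.2, -0.4], [-0.1, 0.5], [0.1, -0.3], [0.9, -1.1]]
[ 606.2683898  -100.23653667    1.89476873] 108.56225123356865 
 [[-2.6, -0.0], [-0.8, 0.9], [0.6, -0.1], [1.1, -0.3], [-0.2, -0.8], [0.4, -0.4], [1.3, -0.5]]
[ 589.46 -309.77    2.75   37.68  232.82   35.54  217.42] 157.3320967418767
[[0.5, -0.9], [-0.4, 0.1], [0.8, 0.8], [0.2, -0.2], [0.0, -0.2], [-0.5, 0.1], [-0.2, -0.0], [-0.1, 0.3], [0.1, 0.0], [0.1, 0.0], [-0.4, -0.1], [-0.2, -0.2], [0.2, 0.2]]
sig [0.3911277  0.41201178 0.00262396 0.54895803 0.84438553 0.54145917
 0.85883806]
along 0.1306722799226067 lat 0.5595225322653037
```

Emit:
servo_tool([
  [[-0.0003, -0.0005, -0.02, -0.2], [0, 0, -0.02, 0], [0, 0, -0.02, 0], [0, 0, -0.015, 0], [0, 0, -0.008, 0], [0, 0, 0, 0], [0, 0, 0, 0]],
])

```text
t: 8.15
ee_pos: [590.0, -309.9, 39.7]
eef_rot: [-0.588, 0.589, 0.393, -0.392]
force: [-0.5, 0.1, -0.3]
width: 50.3
```

```bash
python3 snap.py side 260 140 350 210 8 s6.png
```

```text
(no output)
```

View pics/s6.png

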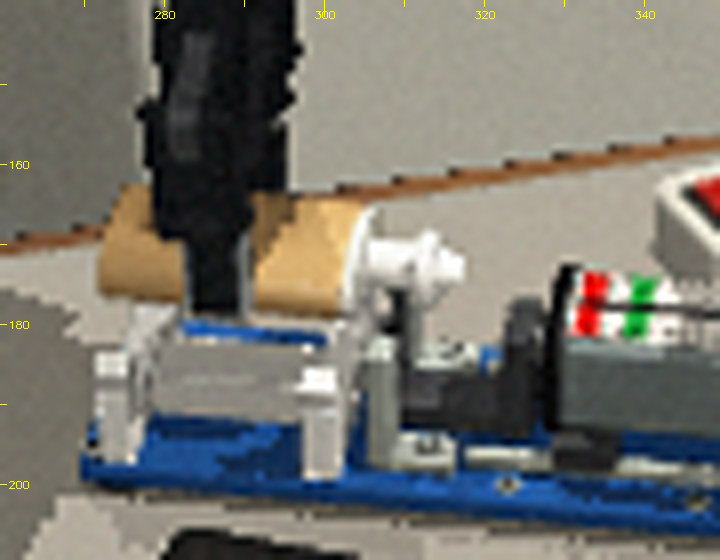

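The neck hangs over the claw slot with the flange at (313,173), beyond the claw. Going on down.

Emit:
servo_tool([
  [[0, 0, -0.007, 0], [0, 0, -0.007, 0], [0, 0, -0.005, 0], [0, 0, 0, 0]],
])

```text
t: 8.6
ee_pos: [589.0, -309.5, 18.9]
eef_rot: [0.589, -0.588, -0.392, 0.393]
force: [-0.5, 0.1, -0.2]
width: 50.4
```

Emit:
servo_tool([
  [[0, 0, -0.003, 0], [0, 0, -0.003, 0], [0, 0, 0, 0], [0, 0, 0, 0]],
])

```text
t: 9.0
ee_pos: [589.6, -309.8, 14.0]
eef_rot: [-0.588, 0.588, 0.392, -0.392]
force: [-0.4, 0.2, 0.2]
width: 50.7
```

Emit:
servo_tool([
  [[0, 0, -0.002, 0], [0, 0, 0, 0], [0, 0, 0, 0]],
])

```text
t: 9.3
ee_pos: [589.8, -309.9, 12.2]
eef_rot: [-0.588, 0.588, 0.393, -0.392]
force: [0.2, 0.4, 1.6]
width: 50.6
```

```bash
python3 snap.py side 260 140 350 210 8 s7.png
```

```text
(no output)
```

View pics/s7.png

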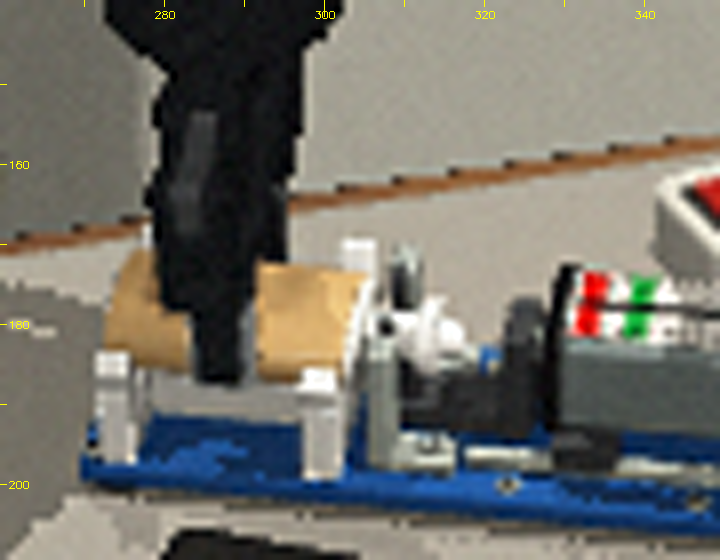

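Emit:
servo_tool([
  [[0, 0, -0.001, 0], [0, 0, 0, 0]],
])

```text
t: 9.55
ee_pos: [589.8, -309.9, 12.1]
eef_rot: [-0.588, 0.588, 0.393, -0.392]
force: [-2.6, 1.6, 9.8]
width: 50.7
```

Emit:
servo_tool([
  [[0, 0, 0, 0], [0, 0, 0, 0], [0, 0, 0, 0], [0, 0, 0, 0], [0, 0, 0, 0], [0, 0, 0, 0], [0, 0, 0, 0]],
], jaw=0)

```text
t: 10.25
ee_pos: [589.6, -309.8, 11.0]
eef_rot: [-0.588, 0.588, 0.392, -0.392]
force: [-0.4, -0.1, -0.2]
width: 85.4
```

Emit:
servo_tool([
  [[0, 0, 0.01, 0], [0, 0, 0.03, 0], [0, 0, 0.04, 0], [0, 0, 0.04, 0], [0, 0, 0.04, 0], [0, 0, 0, 0], [0, 0, 0, 0]],
])

```text
t: 10.95
ee_pos: [589.8, -309.9, 172.4]
eef_rot: [-0.588, 0.589, 0.393, -0.392]
force: [-0.7, 0.0, -1.2]
width: 85.6
```

```bash
python3 snap.py side 260 140 350 210 8 s8.png
```

```text
(no output)
```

View pics/s8.png

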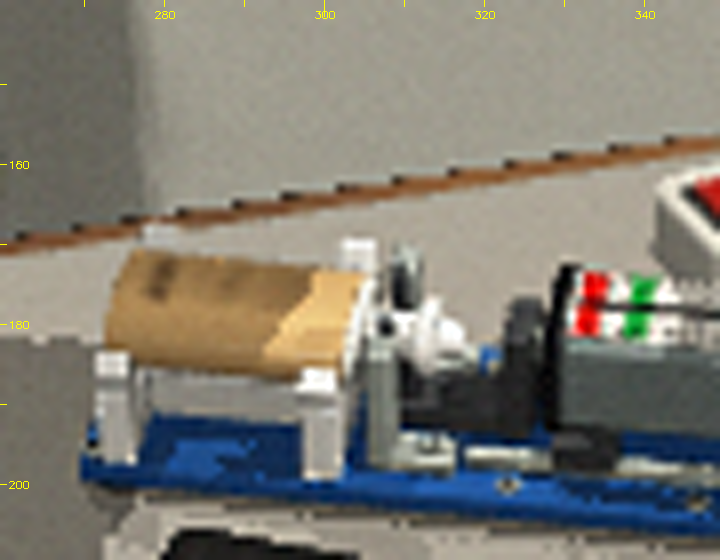

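The bottle is seated: neck in the claw at (309,180), flange at (314,181) beyond it. Now on to the handle.

Emit:
servo_tool([
  [[-0.01385, 0.00578, 0, -7.51], [-0.01385, 0.00578, 0, -7.51], [-0.01385, 0.00578, 0, -7.51], [-0.01385, 0.00578, 0, -7.51], [-0.01385, 0.00578, 0, -7.51], [-0.01385, 0.00578, 0, -7.51], [-0.01385, 0.00578, 0, -7.51], [-0.01385, 0.00578, 0, -7.51], [-0.01385, 0.00578, 0, -7.51], [-0.01385, 0.00578, 0, -7.51], [-0.01385, 0.00578, 0, -7.51], [-0.01385, 0.00578, 0, -7.51], [0, 0, -0.03, 0], [0, 0, -0.03, 0], [0, 0, -0.026, 0], [0, 0, 0, 0], [0, 0, 0, 0]],
])

```text
t: 12.7
ee_pos: [423.0, -240.2, 84.8]
eef_rot: [0.694, -0.693, 0.14, -0.139]
force: [0.4, -0.1, 0.8]
width: 85.7
```

```bash
python3 snap.py side 300 110 400 210 6 s9.png
```

```text
(no output)
```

View pics/s9.png

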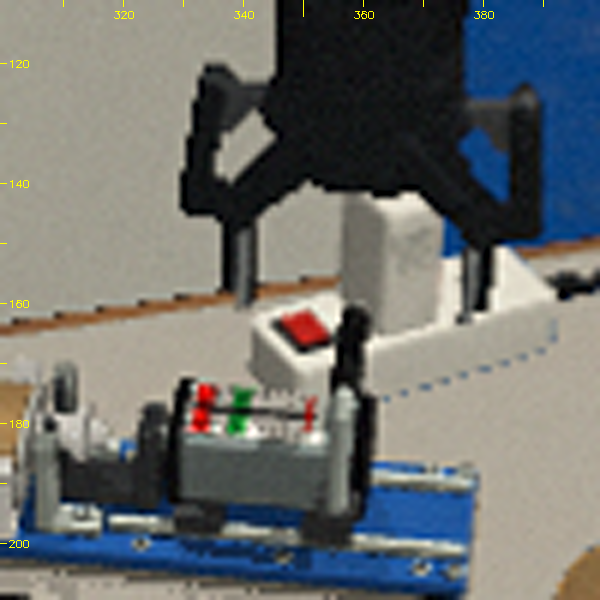

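The fingers at u = 340 and 379 straddle the bar at u ≈ 358. Going down and closing gently.

Emit:
servo_tool([
  [[0, 0, -0.015, 0], [0, 0, -0.015, 0], [0, 0, 0, 0], [0, 0, 0, 0]],
])

```text
t: 13.15
ee_pos: [423.8, -240.7, 56.0]
eef_rot: [-0.693, 0.693, -0.139, 0.139]
force: [-0.4, 0.1, -0.1]
width: 85.3
```

```bash
python3 snap.py side 300 110 400 210 6 s10.png
```

```text
(no output)
```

View pics/s10.png

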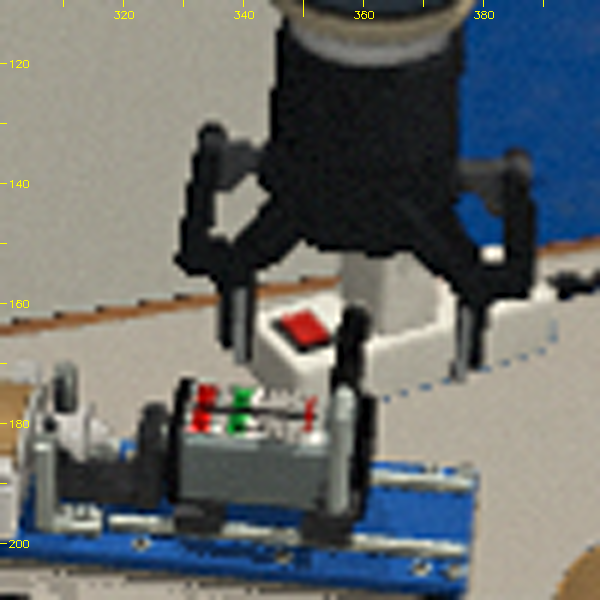

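Emit:
servo_tool([
  [[0, 0, 0, 0], [0, 0, 0, 0], [0, 0, 0, 0], [0, 0, 0, 0], [0, 0, 0, 0], [0, 0, 0, 0], [0, 0, 0, 0], [0, 0, 0, 0]],
], jaw=1, force=60)

```text
t: 14.0
ee_pos: [423.6, -240.5, 55.2]
eef_rot: [-0.693, 0.693, -0.139, 0.139]
force: [-0.6, 0.0, 3.0]
width: 10.7
```

```bash
python3 snap.py side 300 120 400 210 8 s11.png; python3 snap.py top 390 190 490 350 4 t11.png
```

```text
(no output)
```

View pics/s11.png

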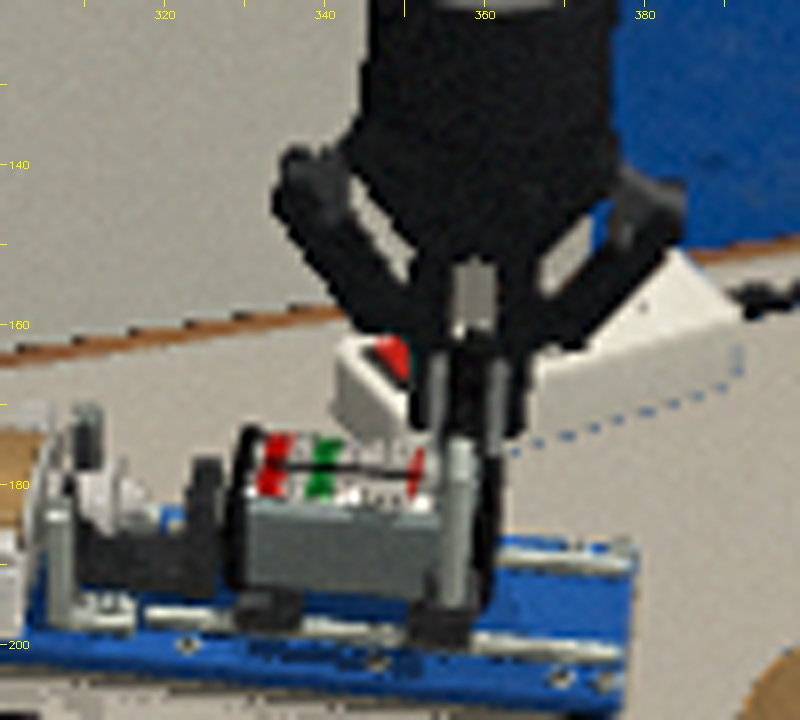

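View pics/t11.png

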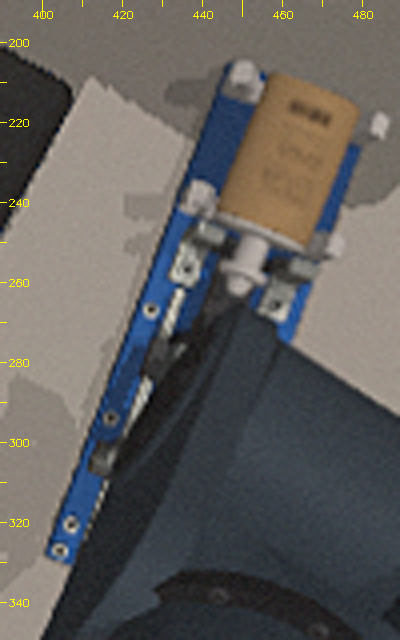

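Grip confirmed: the fingers close on the bar at u 354–362. The top view shows the bottle in line in the nest with its flange past the claw. Next I draw 25 mm and look.

Emit:
servo_tool([
  [[-0.00231, 0.00096, 0, 0], [-0.00231, 0.00096, 0, 0], [-0.00231, 0.00096, 0, 0], [-0.00231, 0.00096, 0, 0], [-0.00231, 0.00096, 0, 0], [-0.00231, 0.00096, 0, 0], [-0.00231, 0.00096, 0, 0], [-0.00231, 0.00096, 0, 0], [-0.00231, 0.00096, 0, 0], [-0.00231, 0.00096, 0, 0], [0, 0, 0, 0], [0, 0, 0, 0], [0, 0, 0, 0]],
])

```text
t: 15.4
ee_pos: [400.6, -231.0, 55.1]
eef_rot: [-0.693, 0.693, -0.139, 0.14]
force: [6.3, -1.2, 0.7]
width: 11.1
```

```bash
python3 snap.py side 290 120 390 210 8 s12.png; python3 -c "
from bench import manip;import numpy as np
s=manip.get_state();print(s['ee_pos'],s['force'],s['force'][:2]@[-.9227,.3854],s['width'])"
```

```text
[ 400.62338853 -231.0226148    55.07104306] [ 5.95412136 -0.75163134 -0.35101948] -5.783546496772324 11.073476805719093
```

View pics/s12.png

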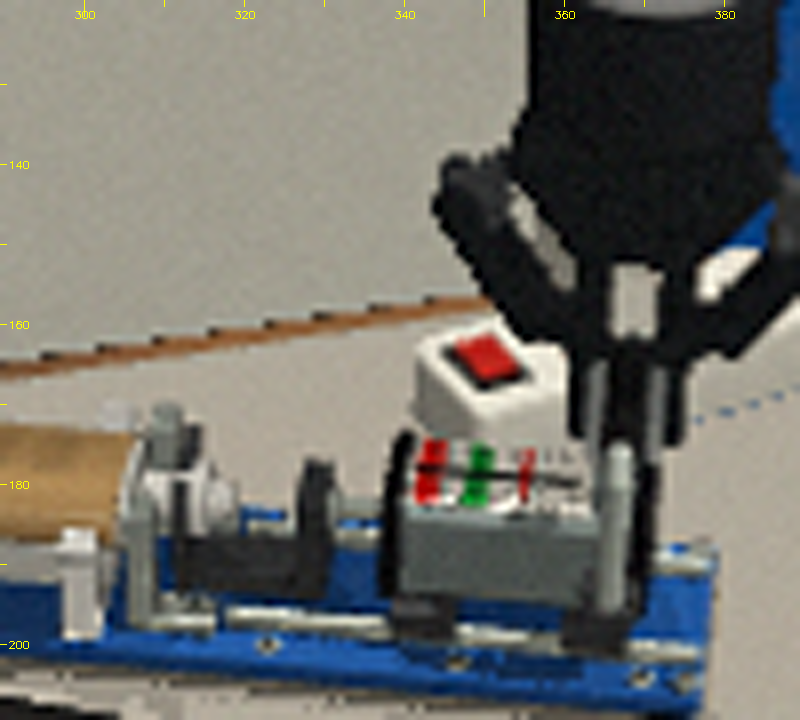

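Under load: the pointer is at u ≈ 355 and the green band at 349, about 16 mm to go. I'll draw 13 mm more.

Emit:
servo_tool([
  [[-0.0018, 0.00075, 0, 0], [-0.0018, 0.00075, 0, 0], [-0.0018, 0.00075, 0, 0], [-0.0018, 0.00075, 0, 0], [-0.0018, 0.00075, 0, 0], [-0.0015, 0.00063, 0, 0], [-0.0015, 0.00063, 0, 0], [0, 0, 0, 0], [0, 0, 0, 0], [0, 0, 0, 0]],
])

```text
t: 16.45
ee_pos: [389.2, -226.3, 55.1]
eef_rot: [-0.693, 0.694, -0.138, 0.14]
force: [9.8, -2.3, -2.8]
width: 10.9
```

```bash
python3 snap.py side 320 160 380 205 12 s13.png; python3 snap.py top 390 190 490 350 4 t13.png; python3 -c "
from bench import manip;import numpy as np
s=manip.get_state();print(s['ee_pos'],s['force'],s['force'][:2]@[-.9227,.3854],s['width'],(s['ee_pos'][:2]-[423.6,-240.5])@[-.9227,.3854])
from fit2 import *
print(proj(s_ if 0 else pickle.load(open('last_side.pkl','rb')),tf(T2,[[100,0,66],[130,0,66],[160,0,66]])))"|tail -4
```

```text
[[-2.6, -0.0], [-0.8, 0.9], [0.6, -0.1], [1.1, -0.3], [-0.2, -0.8], [0.4, -0.4], [1.3, -0.5]]
[[328.1045187  175.97541699]
 [339.53473399 176.94752948]
 [351.01931199 177.92941554]]
```

View pics/s13.png

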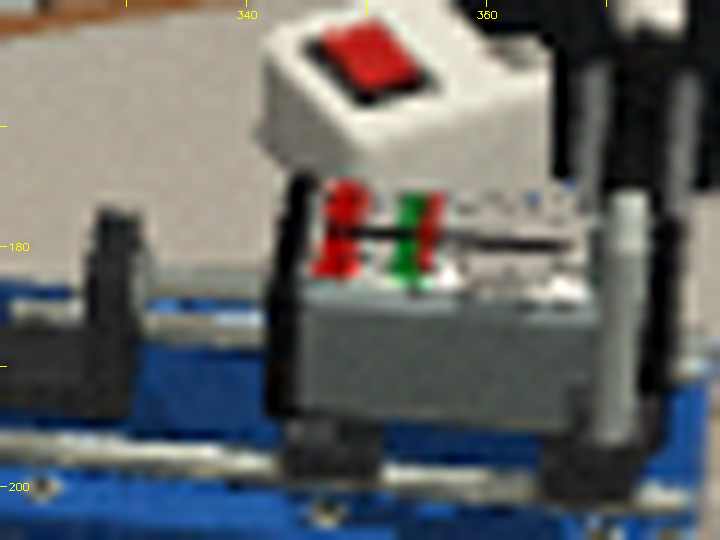

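View pics/t13.png

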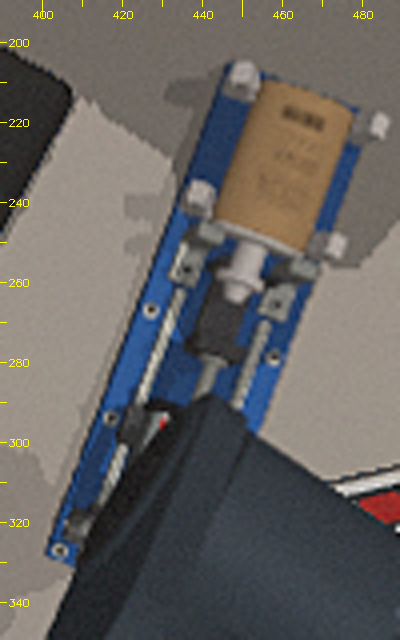

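The pointer at u ≈ 355.3 is at the zero-side edge of the green band, a stretch of about 26–27 mm; the force of 9.9 N agrees. Another 3 mm.

Emit:
servo_tool([
  [[-0.0014, 0.00058, 0, 0], [-0.0014, 0.00058, 0, 0], [0, 0, 0, 0], [0, 0, 0, 0], [0, 0, 0, 0], [0, 0, 0, 0], [0, 0, 0, 0]],
])

```text
t: 17.25
ee_pos: [386.6, -225.2, 55.1]
eef_rot: [-0.693, 0.694, -0.138, 0.14]
force: [10.8, -2.4, -3.4]
width: 11.3
```

```bash
python3 snap.py side 320 160 380 205 12 s14.png; python3 - <<'E' | tail -8
from bench import manip;import numpy as np
s=manip.get_state();print(s['ee_pos'],s['force'],s['force'][:2]@[-.9227,.3854],s['width'],(s['ee_pos'][:2]-[423.6,-240.5])@[-.9227,.3854],s['joint_velocities'].round(4))
E
```

```text
[ 386.57275616 -225.20538429   55.11307024] [ 9.39674976 -2.50904786 -3.97800752] -9.637368050733885 10.94271569256044 40.059582791544294 [-0.0001 -0.0006 -0.0009 -0.0011  0.      0.0012]
```

View pics/s14.png

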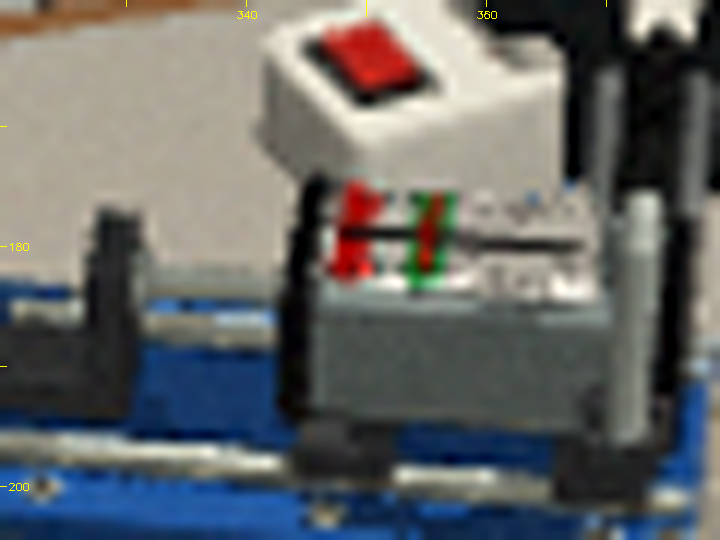

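The pointer stands mid-band at u ≈ 355.3, with green showing on both sides. I'll check briefly for creep, then hand in.

Emit:
servo_tool([
  [[0, 0, 0, 0], [0, 0, 0, 0], [0, 0, 0, 0], [0, 0, 0, 0], [0, 0, 0, 0], [0, 0, 0, 0], [0, 0, 0, 0], [0, 0, 0, 0], [0, 0, 0, 0], [0, 0, 0, 0]],
])

```text
t: 18.3
ee_pos: [386.6, -225.2, 55.1]
eef_rot: [-0.693, 0.694, -0.138, 0.14]
force: [10.2, -2.1, -3.6]
width: 11.1
```

```bash
python3 snap.py side 280 150 380 210 8 s15.png
```

```text
(no output)
```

View pics/s15.png

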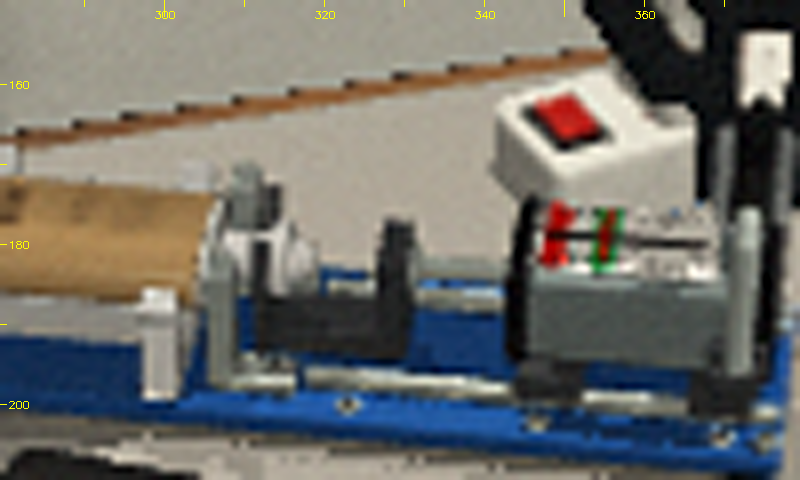

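Steady: the pointer is unchanged at u ≈ 355, the shoulder is against the stops and the claw holds the flange. Handing in.

```bash
python3 -c "
from bench import order
print(order.hand_in())"
```

```text
the job is handed in; nothing more can be done
None
```

The bottle is lying in the tester's nest with its neck in the claw, and the handle is gripped and drawn out about 40 mm. I handed the job in after about 18 s.

**Last checks:**
- **Pointer:** it stood mid-green with green visible on both sides, unchanged over a 1 s hold. It never got past the middle of the green band.
- **Load:** the pull read about 10 N, against 10.5 N expected at mid band. The handle travel and the picture put the stretch at about 29–30 mm.
- **Bottle:** its shoulder was against the stops, the claw was behind the flange, and the fingers were well clear of it.

**What disagreed:**
- **TCP height:** the real fingertips sit about 25 mm above the reported TCP. My first grasp therefore closed on air just above the bottle without moving it; I measured the offset from the side view and corrected for it.
- **Finger width:** the reading came out about 1.5–2 mm smaller than the known part widths.

I saw nothing else on the table get touched, but I took no full-table picture at the end to confirm it.

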